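# Tip a battery pack onto its side on the spring turnover stand

### The arm

A 6-joint arm with a two-finger parallel gripper is mounted at the origin on a cart in front of the work surface, level with it; the furniture and walls round the work are solid. World frame = base frame: x ahead of the robot, y to its left, z up, the work surface at z = 0. Lengths are in m, angles in rad, forces in N, time in s.
With the tool pointing down it reaches from about 0.3 to 0.775 m from the base axis. Payload 14.6 kg.
Tool frame: the origin (TCP) lies at the centre of the arm's flange, where the gripper is bolted on; the fingertips stand 199 mm ahead of it and the grasp point (between the pads) lies ctrl.tcp_to_grasp ahead of it (ctrl.tcp_to_grasp is the distance from the TCP to the grasp point, in m); z points along the fingers, y is the line along which they close (so a half turn about z gives the same grasp; the last joint's range is limited). The gripper opens to 94 mm and grips with 3 to 60 N. Pads are 16 mm wide; open, the fingers measure 119 mm over their backs; the gripper's body (75 mm by 177 mm) begins 78 mm behind the grasp point.
Start: joints at [-1.184, 0.3, 1.521, -0, 1.321, -0.067], TCP at [0.241, -0.494, 0.405] pointing down, gripper open.
Joint ranges: [-3.03, 3.03], [-0.79, 2.21], [0.23, 2.52], [-1.04, 4.18], [0, 3.07], [-2.55, 2.55]. Speed limits (rad/s): [2.22, 2.22, 2.57, 3.14, 3.14, 3.14].

### API

Orientations are given as [roll, pitch, yaw] about the fixed x, y, z axes, in that order (R = Rz(yaw) Ry(pitch) Rx(roll)).
In Python, from station import ctrl gives the robot as it stands. The module is installed in compiled form; this text tells all that it offers.
- The arm moves only by the shell command python3 -m jog 'ROWS' [OPENING] [FORCE]. ROWS is JSON, a list of rows, each a list of 6 numbers: the shift along the tool's x, y, z in cm, then the turn, a rotation vector about the tool's x, y, z in rad. In form: [[tx, ty, tz, ax, ay, az], ...]. A call has 1 to 8 rows; each row is the pose to reach, as a shift and turn from the pose commanded when the call began, along the tool's axes at that moment; what a row does not reach only later rows make up. A row lasts 1/10 s, in which the tool goes at most 50 mm and 8.59 degrees, less where a joint would pass 70% of its speed; a pose out of reach is approached as far as the arm can. A call with a gripper value outside its range is refused whole. OPENING is the opening in per cent of the stroke, from 0 (shut) to 100 (fully open), set as the call begins (- or left out, the last holds). The fingers move at their own pace and stop on an object; FORCE is the grip in N (left out, the last holds). Time passes only in rows, so rows that repeat a pose let the fingers close. It gives the time, the measured TCP pose, the force, the opening and the grip force at its end, in the units of the state.
- ctrl.get_obs(): the state, without advancing time (a new reading comes with each control period).
- ctrl.camera(name): name is "side" or "top"; returns a dict with "img" (480x640x3 uint8, blue, green, red), "intrinsics" (3x3 intrinsics, pixels), "k1" (the pictures are not rectified: a ray, as slopes to the right and down, at radius r is drawn at 1 + k1 r^2 times it, then the intrinsics apply), "R" (3x3) and "t" (3): a world point X has camera coordinates R X + t. Camera axes: x right, y down, z forward; pixel columns grow to the right and rows downward; lengths in m; the calibration is good to about 2 mm. A picture is of the moment at which its call begins. There is no depth.
- ctrl.hand_in(): hands the job in; it is judged then, once.
The state is a dict: "time_s": time; "qpos": joint angles; "joint_vel": joint speeds; "tau": joint torques, N m; "ee_pos": TCP position; "eef_rot": TCP orientation; "force": force on the tool from outside, world axes, zero at the start; "moment": the same for the moment, N m; "grip_width": finger opening in m; "grip_force": force on a finger pad.
Only numpy, scipy, OpenCV 4.12 (cv2) and the standard library are available. Lean on these libraries where they do the work, as an engineer would, in place of code of your own. Each camera call takes 0.05 s, during which the arm holds its last target. There are 200 camera calls.

### The job

Turn the battery pack over onto its side on the turnover stand, so that its underside faces you for the weld inspection. Slide it upright and square up to the stop along the hinge first, then push high against its face so that it tips back together with the spring leaf, and press it down until the leaf is fully home and its catch holds it by itself; then let go. Keep the push on the pack below 30 N throughout, never let the pack drop or be thrown back, and leave the loose things around the stand where they are.

Things in the scene. Friction and masses are not known exactly. Their poses are not given: they have to be found in the camera images.
- pack: Loose battery pack, 0.75 to 1 kg, grey cells in dark green end covers, blue strap, protection board on top. 235 mm long (x); flat side faces at y = +35 and -35 mm; cell block 78 mm high (z), the 64 mm wide board on top of it reaches 87 mm (small parts 92). Origin: centre of its underside. It starts upright on the stand's bed, 17 to 33 mm short of the stop, up to 6 degrees askew, +y side to the robot.
- pack_foot (a point): Middle of the pack's lower long edge on its -y side: the edge that meets the stop and about which the pack tips. Mass centre about 39 mm above the underside, in the middle.
- stand: Fixed turnover stand, grey base 262 x 250 mm. Origin at bench level below the middle of the stop line; x points away from the robot to the leaf, y along the hinge, z up. In front (x -126 to 0 mm) a slick white plastic bed (pack friction about 0.3), its top 14 mm above the bench; then the hinge barrel, then the leaf. When tipped fully, the pack's lower side is 19 mm and its upper side 89 mm above the bench.
- stop_line (a point): Middle of the stop line, the front of the hinge barrel at the height of the bed's top; axes as the stand's. The steel barrel, 10 mm in diameter, 246 mm long, has its axis 5 mm behind this point at the same height, so it stands 5 mm above the bed: the stop for the pack's foot. Pack and leaf turn about the barrel's axis.
- leaf (a joint): Angle of the spring leaf, an aluminium plate 236 mm wide, 94 mm long, with black rubber facing, hinged on the barrel. 0: upright, facing in the plane of the stop line; 1.571 rad: flat, fully home. A spring drives it back up: 0.07 N m at 0, rising to 0.48 N m when flat, about as much as a pack lying on it, so until caught it does not stay flat and can swing back up with the pack if let go.
- catch_roller (a point): Spring roller of the catch behind the leaf (steel, 6 mm thick, in a dark bracket 66 mm wide that ends 32 mm above the bench, with a red slide). Over the last 3 degrees the rod at the leaf's free edge has to be pressed past it, which takes about 15 to 22 N on the pack's upper side 60 mm from the hinge; then the roller snaps over the rod and holds the leaf flat.
- meter: Orange and black multimeter on its back, 158 x 80 x 46 mm, loose, bystander; origin at the centre of its underside.
- cell: Single grey round cell standing on end, 32 mm in diameter, 72 mm high, loose, bystander; origin at the centre of its underside.
- driver: Red-handled screwdriver, 197 mm long, 29 mm high, loose, bystander; origin under its middle, x along it.
- board: Spare green and grey protection board, 97 x 64 x 9 mm, loose, bystander; origin at the centre of its underside.

How it is judged:
By the outcome, as a careful person would: the job done as asked, in the order asked, and still so for the second after the job is handed in, with the robot touching nothing.
It also fails if it takes over 70 s, if anything falls off the work surface, if the arm or the gripper's body presses on something with over 40 N, if the wrist force passes 120 N, or if a joint passes its speed limit or range.

## Working session

There is one attempt and no reset: what is moved stays moved. The work goes in short steps, Python scripts to look and compute and a shell command to move; the robot and the scene stay as the last step left them, time stands still between calls to the robot, and variables do not carry over. Pictures are saved under pics/ and viewed, at most 10 in all, crops included, and the job is handed in when it is done.

```bash
mkdir -p pics; cat > h.py <<'E'
from station import ctrl
import numpy as np, cv2
def snap(n,f):
    c=ctrl.camera(n); cv2.imwrite('pics/'+f,c['img']); np.savez(n+'.npz',**c); return c
def ray(c,u,v):
    K=np.array(c['intrinsics']);k=float(c['k1'])
    d=np.array([(u-K[0,2])/K[0,0],(v-K[1,2])/K[1,1]]);s=d.copy()
    for _ in range(30): s=d/(1+k*(s@s))
    R=np.array(c['R']);t=np.array(c['t'])
    return -R.T@t, R.T@np.array([s[0],s[1],1])
def at(c,u,v,z):
    o,d=ray(c,u,v); return o+d*(z-o[2])/d[2]
def proj(c,X):
    K=np.array(c['intrinsics']);p=np.array(c['R'])@X+np.array(c['t']);s=p[:2]/p[2]
    s=s*(1+float(c['k1'])*(s@s)); return K[:2,:2]@s+K[:2,2]
E
python3 - <<'E'
from h import *
for n in('top','side'):
    c=snap(n,n+'0.png'); print(n,c['k1'],-np.array(c['R']).T@c['t'],np.array(c['R'])[2])
o=ctrl.get_obs(); print(o['ee_pos'],o['eef_rot'],o['force'],o['grip_width'],ctrl.tcp_to_grasp)
E
```

```text
top -0.008974397473490306 [0.49649366 0.02280922 1.08088151] [ 0.0650237  -0.0028647  -0.99787961]
side 0.019731140670097513 [ 0.62254006 -0.92586975  0.66497846] [-0.05943083  0.83080061 -0.55338805]
[ 0.24109989 -0.49430813  0.40415462] [-3.14057155e+00 -6.60905631e-05  4.53772438e-01] [ 0.20738428 -0.61416804  0.06529328] 0.09395943774500677 0.1804
```

View pics/top0.png

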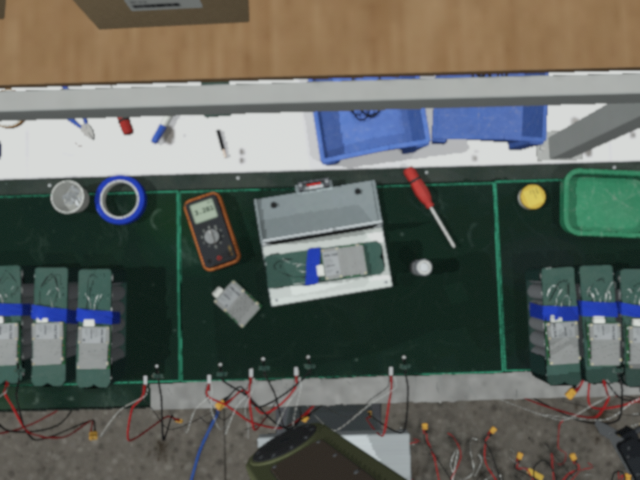

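View pics/side0.png

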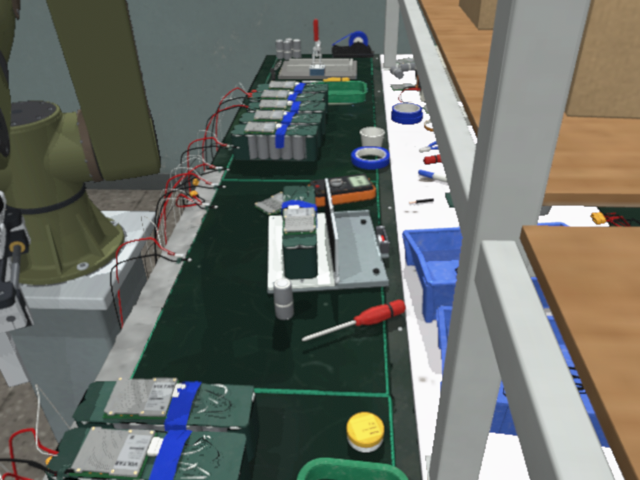

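```bash
python3 - <<'E'
from h import *
i=cv2.imread('pics/top0.png'); cv2.imwrite('pics/topc.png',cv2.resize(i[165:315,240:440],None,fx=4,fy=4,interpolation=cv2.INTER_CUBIC))
i=cv2.imread('pics/side0.png'); cv2.imwrite('pics/sidec.png',cv2.resize(i[170:300,250:400],None,fx=4.5,fy=4.5,interpolation=cv2.INTER_CUBIC))
E
```

```text
(no output)
```

View pics/topc.png

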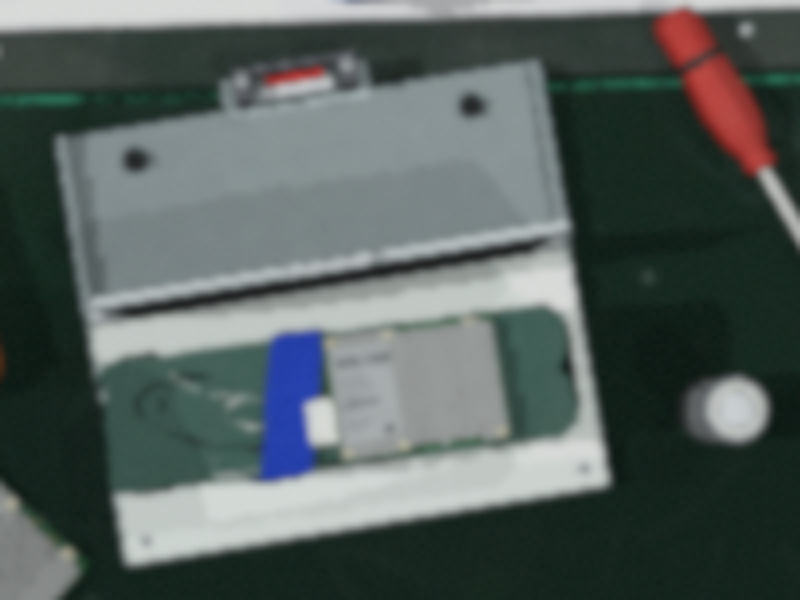

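View pics/sidec.png

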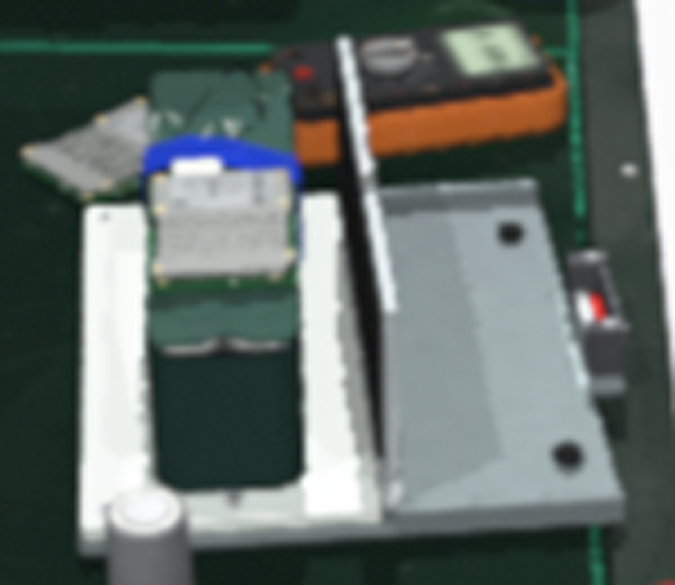

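```bash
cat >> h.py <<'E'
def tc(c,u,v,z): return at(c,240+u/4,165+v/4,z)
def sc(c,u,v,z): return at(c,250+u/4.5,170+v/4.5,z)
E
python3 - <<'E'
from h import *
np.set_printoptions(precision=4,suppress=True)
c=np.load('top.npz'); s=np.load('side.npz')
ang=lambda a,b:np.degrees(np.arctan2((b-a)[1],(b-a)[0]))
fl=tc(c,127,566,.014);fr=tc(c,610,486,.014)
print('bed front',fl,fr,np.linalg.norm(fl-fr),ang(fr,fl)-90,(fl+fr)/2)
l=tc(c,90,303,.108);r=tc(c,571,228,.108)
print('leaf top',l,r,np.linalg.norm(l-r),ang(r,l)-90,(l+r)/2)
bl=tc(c,58,135,.01);br=tc(c,543,60,.01); print('back',bl,br,ang(br,bl)-90,(bl+br)/2)
a=tc(c,105,368,.092);b=tc(c,553,308,.092);d=tc(c,116,490,.092);e=tc(c,577,432,.092)
print('pack',a,b,d,e,ang(b,a)-90,ang(e,d)-90,(a+b+d+e)/4)
B=[tc(c,*p,.101) for p in((327,338),(495,320),(508,437),(343,458))]
print('board',B,ang(B[1],B[0])-90,ang(B[2],B[3])-90,sum(B)/4)
# side
p=[sc(s,*q,.014) for q in((85,207),(82,530),(378,520))];print('side bed fl,fr,hinge r',p,ang(p[1],p[0])-90)
p=[sc(s,*q,.108) for q in((343,38),(391,308))];print('side leaf top',p,ang(p[1],p[0])-90)
p=[sc(s,*q,.014) for q in((155,483),(303,483))];print('pack right end bottom',p)
p=[sc(s,*q,.101) for q in((160,180),(290,172),(292,275),(153,275))];print('board side',p)
E
```

```text
bed front [0.4218 0.1194 0.014 ] [ 0.4563 -0.1365  0.014 ] 0.25823107567328274 7.671827010801778 [ 0.439  -0.0085  0.014 ]
leaf top [0.5554 0.1259 0.108 ] [ 0.585  -0.1083  0.108 ] 0.23609402072421268 7.216367298902426 [0.5702 0.0088 0.108 ]
back [0.652  0.1514 0.01  ] [ 0.685  -0.1099  0.01  ] 7.198693386670186 [0.6685 0.0207 0.01  ]
pack [0.5241 0.1209 0.092 ] [ 0.5472 -0.1002  0.092 ] [0.4643 0.1169 0.092 ] [ 0.486  -0.1097  0.092 ] 5.959022393857822 5.4690798517931825 [0.5054 0.007  0.092 ]
board [array([0.5353, 0.0116, 0.101 ]), array([ 0.5417, -0.0705,  0.101 ]), array([ 0.4847, -0.0749,  0.101 ]), array([0.4769, 0.0056, 0.101 ])] 4.44487503705119 5.548465177020333 [ 0.5097 -0.0321  0.101 ]
side bed fl,fr,hinge r [array([0.4262, 0.1163, 0.014 ]), array([ 0.4609, -0.1376,  0.014 ]), array([ 0.5838, -0.1269,  0.014 ])] 7.776064396219823
side leaf top [array([0.5575, 0.1224, 0.108 ]), array([ 0.5891, -0.1076,  0.108 ])] 7.823793618145459
pack right end bottom [array([ 0.4877, -0.1052,  0.014 ]), array([ 0.5509, -0.1031,  0.014 ])]
board side [array([0.4826, 0.0005, 0.101 ]), array([0.5398, 0.0088, 0.101 ]), array([ 0.5466, -0.0741,  0.101 ]), array([ 0.4885, -0.0758,  0.101 ])]
```

```bash
python3 -m jog '[[2,-1.8,0,0,0,0],[5.5,-5,0,0,0,0],[9,-8.2,0,0,0,0],[12.5,-11.4,0,0,0,0],[16,-14.6,0,0,0,0],[19.5,-17.8,0,0,0,0],[23,-21,0,0,0,0],[26.6,-24.3,0,0,0,0]]'
python3 -m jog '[[3,-2.7,0,0,0,0.05],[6,-5.5,0,0,0,0.12],[9,-8.2,0,0,0,0.19],[11,-10,0,0,0,0.26],[12.2,-11.2,0,0,0,0.323],[12.2,-11.2,0,0,0,0.323],[12.2,-11.2,0,0,0,0.323]]'
```

```text
time_s: 0.9
ee_pos: [0.3738, -0.1575, 0.4046]
eef_rot: [3.142, -0.0, 0.453]
force: [0.9, -0.4, 0.2]
grip_width: 0.094
grip_force: 0.0
time_s: 1.6
ee_pos: [0.4341, -0.0054, 0.4044]
eef_rot: [3.142, 0.001, 0.133]
force: [-0.3, 0.0, 0.2]
grip_width: 0.0941
grip_force: 0.0
```

```bash
python3 -m jog '[[0,0,3,0,0,0],[0,0,6.5,0,0,0],[0,0,10,0,0,0],[0,0,13,0,0,0],[0,0,15.2,0,0,0],[0,0,16,0,0,0],[0,0,16,0,0,0]]'
python3 -m jog '[[0.5,0,0,0,0,0],[1.0,0,0,0,0,0],[1.5,0,0,0,0,0],[1.5,0,0,0,0,0]]'
python3 - <<'E'
from h import *
for n in('top','side'): snap(n,n+'1.png')
a=cv2.imread('pics/top1.png')[180:320,240:420];b=cv2.imread('pics/side1.png')[160:300,240:420]
cv2.imwrite('pics/c1.png',cv2.resize(np.hstack([a,b]),None,fx=2.2,fy=2.2,interpolation=cv2.INTER_CUBIC))
E
```

```text
time_s: 2.3
ee_pos: [0.434, -0.0058, 0.2442]
eef_rot: [-3.141, 0.001, 0.131]
force: [1.1, -0.2, -0.3]
grip_width: 0.0936
grip_force: 0.0
time_s: 2.7
ee_pos: [0.4498, -0.0031, 0.2452]
eef_rot: [3.141, -0.001, 0.131]
force: [0.3, -0.2, -0.1]
grip_width: 0.0935
grip_force: 0.0
```

View pics/c1.png

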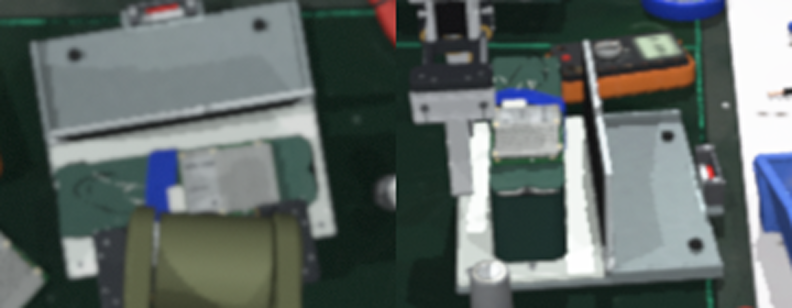

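```bash
python3 -m jog '[[0.4,0,0,0,0,0],[0.7,0,0,0,0,0],[1.0,0,0,0,0,0],[1.3,0,0,0,0,0],[1.6,0,0,0,0,0],[1.9,0,0,0,0,0],[2.2,0,0,0,0,0],[2.5,0,0,0,0,0]]' | grep -E 'ee_pos|force'
python3 -m jog '[[0.2,0,0,0,0,0],[0.4,0,0,0,0,0],[0.6,0,0,0,0,0],[0.8,0,0,0,0,0],[0.9,0,0,0,0,0]]'| grep -E 'ee_pos|force'
```

```text
ee_pos: [0.4739, 0.0001, 0.2445]
force: [-5.7, -0.7, 3.3]
grip_force: 2.8
ee_pos: [0.4828, 0.0013, 0.2446]
force: [-6.4, -1.0, 3.5]
grip_force: 2.8
```

```bash
python3 - <<'E'
from h import *
for n in('top','side'): snap(n,n+'2.png')
o=ctrl.get_obs();print(o['force'],o['moment'])
a=cv2.imread('pics/top2.png')[180:300,250:400];b=cv2.imread('pics/side2.png')[160:280,250:400]
cv2.imwrite('pics/c2.png',cv2.resize(np.hstack([a,b]),None,fx=2.65,fy=2.65*1.3,interpolation=cv2.INTER_CUBIC))
E
```

```text
[-3.2306238   0.49875672  0.84568473] [0.05949085 0.5697559  0.05351893]
```

View pics/c2.png

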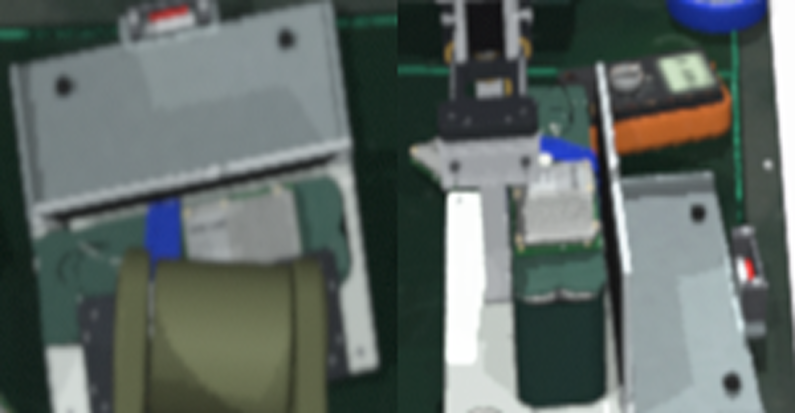

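```bash

python3 -m jog '[[0.1,0,0,0,0,0],[0.2,0,0,0,0,0],[0.2,0,0,0,0,0]]'| grep -E 'ee_pos|^force'
python3 -m jog '[[0.1,0,0,0,0,0],[0.2,0,0,0,0,0],[0.2,0,0,0,0,0]]'| grep -E 'ee_pos|^force'
python3 -m jog '[[0.05,0,0,0,0,0],[0.1,0,0,0,0,0],[0.1,0,0,0,0,0]]'| grep -E 'ee_pos|^force'
```

```text
ee_pos: [0.4848, 0.0015, 0.2445]
force: [-4.1, -0.5, 1.7]
ee_pos: [0.4868, 0.0018, 0.2446]
force: [-2.9, -0.9, 0.3]
ee_pos: [0.4878, 0.0019, 0.2446]
force: [-3.6, 0.1, -0.8]
```

```bash

for i in 1 ; do python3 -m jog '[[0.05,0,0,0,0,0],[0.1,0,0,0,0,0],[0.1,0,0,0,0,0]]'| grep -E 'ee_pos|^force'; done
python3 -m jog '[[0.05,0,0,0,0,0],[0.1,0,0,0,0,0],[0.1,0,0,0,0,0]]'| grep -E 'ee_pos|^force'
```

```text
ee_pos: [0.4888, 0.002, 0.2446]
force: [-2.6, -0.7, -0.9]
ee_pos: [0.4894, 0.0021, 0.2447]
force: [-10.3, -2.3, 3.5]
```

```bash

python3 -m jog '[[0.03,0,0,0,0,0],[0.03,0,0,0,0,0]]'| grep -E 'ee_pos|^force'
python3 - <<'E'
from h import *
for n in('top','side'): snap(n,n+'3.png')
o=ctrl.get_obs();print(o['force'],o['moment'],o['ee_pos'])
a=cv2.imread('pics/top3.png')[205:275,250:400];b=cv2.imread('pics/side3.png')[170:290,310:370]
a=cv2.resize(a,None,fx=3.6,fy=3.6*1.6,interpolation=cv2.INTER_CUBIC);b=cv2.resize(b,(240,a.shape[0]),interpolation=cv2.INTER_CUBIC)
cv2.imwrite('pics/c3.png',np.hstack([a,b]))
E
```

```text
ee_pos: [0.4896, 0.0021, 0.2447]
force: [-12.7, -4.0, 6.9]
[-10.82972488  -3.68834721   6.13402626] [-0.14711055  1.97332423  0.63820596] [0.48960327 0.00205027 0.24471099]
```

View pics/c3.png

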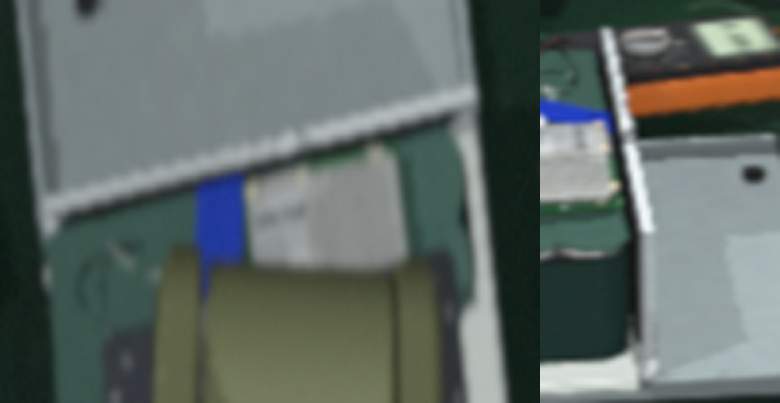

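```bash

python3 -m jog '[[-0.2,0,0,0,0,0],[-0.5,0,0,0,0,0.005],[-0.8,0,-0.5,0,0,0.005],[-0.8,0,-2,0,0,0.005],[-0.8,0,-3.4,0,0,0.005],[-0.8,0,-3.9,0,0,0.005],[-0.8,0,-3.9,0,0,0.005]]'| grep -E 'ee_|^force'
python3 -m jog '[[0.2,0,0,0,0,0],[0.4,0,0,0,0,0],[0.6,0,0,0,0,0],[0.7,0,0,0,0,0],[0.7,0,0,0,0,0]]'| grep -E 'ee_|^force'
python3 -m jog '[[0.05,0,0,0,0,0],[0.05,0,0,0,0,0]]'| grep -E 'ee_|^force'
python3 -c "
from h import *
o=ctrl.get_obs();print(o['force'],o['moment'],o['time_s'])"
```

```text
ee_pos: [0.4822, 0.0011, 0.2844]
force: [0.1, -0.3, -0.5]
ee_pos: [0.489, 0.002, 0.2833]
force: [-2.9, -0.7, -0.8]
ee_pos: [0.4893, 0.0021, 0.2833]
force: [-4.8, -0.0, 0.0]
[-4.83684758 -0.03359018  0.0369382 ] [-0.16836447  0.97424457  0.24032056] 7.4
```

```bash

python3 -m jog '[[0.15,0,-0.15,0,0,0.004],[0.32,0,-0.31,0,0,0.004],[0.48,0,-0.47,0,0,0.004],[0.65,0,-0.63,0,0,0.004],[0.65,0,-0.63,0,0,0.004]]'| grep -E 'ee_|^force'
python3 -c "
from h import *
o=ctrl.get_obs();print(o['force'],o['moment'],o['time_s'])
snap('side','side4.png');a=cv2.imread('pics/side4.png')[150:300,240:400];cv2.imwrite('pics/c4.png',cv2.resize(a,None,fx=4,fy=4,interpolation=cv2.INTER_CUBIC))"
```

```text
ee_pos: [0.4962, 0.0029, 0.2901]
force: [-3.0, 0.2, -0.8]
[-3.03996214  0.23844224 -0.76419878] [-0.04476851  0.62033422  0.16765816] 7.9
```

View pics/c4.png

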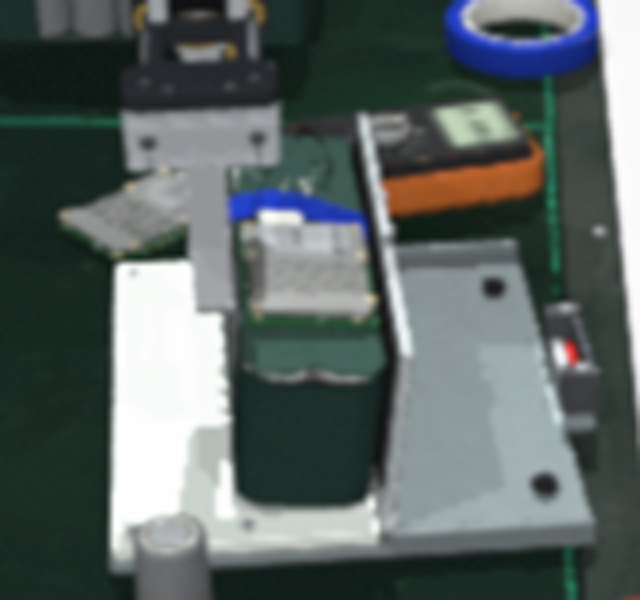

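```bash

python3 -m jog '[[0.34,0,-0.29,0,0,0],[0.7,0,-0.56,0,0,0],[1.06,0,-0.82,0,0,0],[1.44,0,-1.07,0,0,0],[1.83,0,-1.3,0,0,0],[2.23,0,-1.51,0,0,0],[2.63,0,-1.7,0,0,0],[3.05,0,-1.87,0,0,0]]'| grep -E 'ee_|^force'
python3 -m jog '[[0.42,0,-0.16,0,0,0],[0.86,0,-0.3,0,0,0],[1.3,0,-0.42,0,0,0],[1.73,0,-0.52,0,0,0],[2.18,0,-0.6,0,0,0],[2.62,0,-0.66,0,0,0],[3.07,0,-0.7,0,0,0],[3.52,0,-0.72,0,0,0]]'| grep -E 'ee_|^force'
python3 -c "
from h import *
o=ctrl.get_obs();print(o['force'],o['moment'],o['time_s'])
snap('side','side5.png');a=cv2.imread('pics/side5.png')[150:300,240:400];cv2.imwrite('pics/c5.png',cv2.resize(a,None,fx=4,fy=4,interpolation=cv2.INTER_CUBIC))"
```

```text
ee_pos: [0.5266, 0.0066, 0.3088]
force: [-3.0, 0.5, -1.6]
ee_pos: [0.5616, 0.0109, 0.3159]
force: [-3.3, -0.6, 0.0]
[-3.25807018 -0.60389639  0.02317399] [-0.01467345  0.50180229  0.1523194 ] 9.55
```

View pics/c5.png

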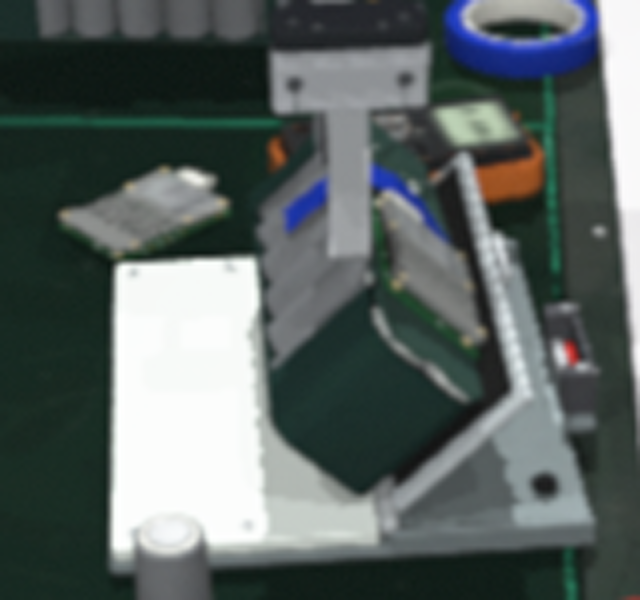

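```bash

python3 -m jog '[[0.45,0,0,0,0,0],[0.9,0,0.01,0,0,0],[1.35,0,0.05,0,0,0],[1.79,0,0.1,0,0,0],[2.24,0,0.18,0,0,0],[2.68,0,0.27,0,0,0],[3.12,0,0.39,0,0,0],[3.55,0,0.52,0,0,0]]'| grep -E 'ee_|^force'
python3 -m jog '[[0.42,0,0.15,0,0,0],[0.84,0,0.32,0,0,0],[1.25,0,0.51,0,0,0],[1.65,0,0.72,0,0,0],[2.04,0,0.94,0,0,0],[2.42,0,1.18,0,0,0],[2.42,0,1.18,0,0,0]]'| grep -E 'ee_|^force'
python3 -c "
from h import *
o=ctrl.get_obs();print(o['force'],o['moment'],o['time_s'])"
```

```text
ee_pos: [0.5968, 0.0153, 0.3106]
force: [-2.5, 0.6, 2.7]
ee_pos: [0.6208, 0.0182, 0.2985]
force: [0.5, 0.9, 3.0]
[0.54235847 0.88849605 3.00197858] [ 0.38585158 -0.1325565   0.02653335] 11.1
```

```bash

python3 -m jog '[[0.18,0,0.13,0,0,0],[0.37,0,0.26,0,0,0],[0.55,0,0.39,0,0,0],[0.73,0,0.53,0,0,0],[0.87,0,0.64,0,0,0],[0.87,0,0.64,0,0,0]]'| grep -E 'ee_|^force'
python3 -m jog '[[0.07,0,0.06,0,0,0],[0.14,0,0.12,0,0,0],[0.14,0,0.12,0,0,0]]'| grep -E 'ee_|^force'
python3 -c "
from h import *
o=ctrl.get_obs();print(o['force'],o['moment'],o['time_s'])"
```

```text
ee_pos: [0.6292, 0.0192, 0.2923]
force: [0.5, 1.6, 2.6]
ee_pos: [0.6305, 0.0193, 0.2912]
force: [0.4, 2.2, 1.6]
[0.43677238 2.17386687 1.57756702] [ 0.32712534 -0.09976514  0.011982  ] 12.0
```

```bash

python3 -m jog '[[0.02,0,0.05,0,0,0],[0.04,0,0.1,0,0,0],[0.04,0,0.1,0,0,0]]'| grep -E 'ee_|^force'
python3 -m jog '[[0.0,0,0.05,0,0,0],[0.0,0,0.05,0,0,0]]'| grep -E 'ee_|^force'
python3 -c "
from h import *
o=ctrl.get_obs();print(o['force'],o['moment'],o['time_s'])"
```

```text
ee_pos: [0.631, 0.0194, 0.2906]
force: [1.2, 1.7, 5.2]
ee_pos: [0.631, 0.0194, 0.2904]
force: [-0.7, 1.8, 7.6]
[-0.66209236  1.84968247  7.56600494] [ 0.41000194 -0.03057499  0.0426428 ] 12.5
```

```bash

for i in 1; do
python3 -m jog '[[0.0,0,0.05,0,0,0],[0.0,0,0.05,0,0,0]]'| grep -E 'ee_|^force'
python3 -m jog '[[0.0,0,0.05,0,0,0],[0.0,0,0.05,0,0,0]]'| grep -E 'ee_|^force'
python3 -m jog '[[0.0,0,0.05,0,0,0],[0.0,0,0.05,0,0,0]]'| grep -E 'ee_|^force'; done
```

```text
ee_pos: [0.631, 0.0195, 0.2903]
force: [-1.2, 2.1, 10.3]
ee_pos: [0.6311, 0.0195, 0.2902]
force: [-0.8, 1.8, 11.1]
ee_pos: [0.6311, 0.0195, 0.2901]
force: [-2.8, 2.7, 15.3]
```

```bash

python3 -m jog '[[0.0,0,0.05,0,0,0],[0.0,0,0.05,0,0,0]]'| grep -E 'ee_|^force'
python3 -m jog '[[0.0,0,0.04,0,0,0],[0.0,0,0.04,0,0,0]]'| grep -E 'ee_|^force'
python3 -c "
from h import *
o=ctrl.get_obs();print(o['force'],o['moment'],o['time_s'])"
```

```text
ee_pos: [0.6311, 0.0195, 0.29]
force: [-4.1, 2.4, 18.9]
ee_pos: [0.6311, 0.0195, 0.2899]
force: [-4.4, 2.9, 21.6]
[-4.35069167  2.86550981 21.64627472] [ 0.54635381  0.94825126 -0.01094146] 13.5
```

```bash

python3 -m jog '[[0.0,0,0.03,0,0,0],[0.0,0,0.03,0,0,0]]'| grep -E 'ee_|^force'
python3 -m jog '[[0.0,0,0.03,0,0,0],[0.0,0,0.03,0,0,0]]'| grep -E 'ee_|^force'
```

```text
ee_pos: [0.6312, 0.0195, 0.2896]
force: [-2.2, 1.9, 20.3]
ee_pos: [0.6314, 0.0196, 0.2893]
force: [0.3, 2.5, 19.1]
```

```bash

python3 -m jog '[[0.0,0,0.03,0,0,0],[0.0,0,0.03,0,0,0]]'| grep -E 'ee_|^force'
python3 -m jog '[[0.0,0,0.03,0,0,0],[0.0,0,0.03,0,0,0]]'| grep -E 'ee_|^force'
```

```text
ee_pos: [0.6315, 0.0196, 0.2891]
force: [2.5, 3.5, 16.6]
ee_pos: [0.6316, 0.0196, 0.2889]
force: [5.0, 3.2, 16.1]
```

```bash

python3 -m jog '[[0.04,0,0.02,0,0,0],[0.06,0,0.03,0,0,0]]'| grep -E 'ee_|^force'
python3 -m jog '[[0.04,0,0.03,0,0,0],[0.04,0,0.03,0,0,0]]'| grep -E 'ee_|^force'
python3 -m jog '[[0.04,0,0.03,0,0,0],[0.04,0,0.03,0,0,0]]'| grep -E 'ee_|^force'
```

```text
ee_pos: [0.6322, 0.0197, 0.2884]
force: [3.8, 2.8, 17.0]
ee_pos: [0.6327, 0.0197, 0.2879]
force: [6.7, 3.4, 12.9]
ee_pos: [0.6331, 0.0198, 0.2874]
force: [8.7, 2.5, 12.5]
```

```bash

python3 -m jog '[[0.06,0,0.02,0,0,0],[0.1,0,0.03,0,0,0]]'| grep -E 'ee_|^force'
python3 -m jog '[[0.04,0,0.03,0,0,0],[0.04,0,0.03,0,0,0]]'| grep -E 'ee_|^force'
python3 -c "
from h import *
o=ctrl.get_obs();print(o['force'],o['moment'],o['time_s'])
for n in('top','side'): snap(n,n+'6.png')
a=cv2.imread('pics/top6.png')[165:295,245:400];b=cv2.imread('pics/side6.png')[165:295,265:420]
cv2.imwrite('pics/c6.png',cv2.resize(np.hstack([a,b]),None,fx=2.55,fy=3.8,interpolation=cv2.INTER_CUBIC))"
```

```text
ee_pos: [0.6339, 0.0199, 0.2871]
force: [3.6, 2.6, 14.4]
ee_pos: [0.6342, 0.0199, 0.2869]
force: [1.2, 2.8, 15.8]
[ 1.19015422  2.7845671  15.80946246] [ 0.68461683 -0.33228188 -0.12108335] 15.3
```

View pics/c6.png

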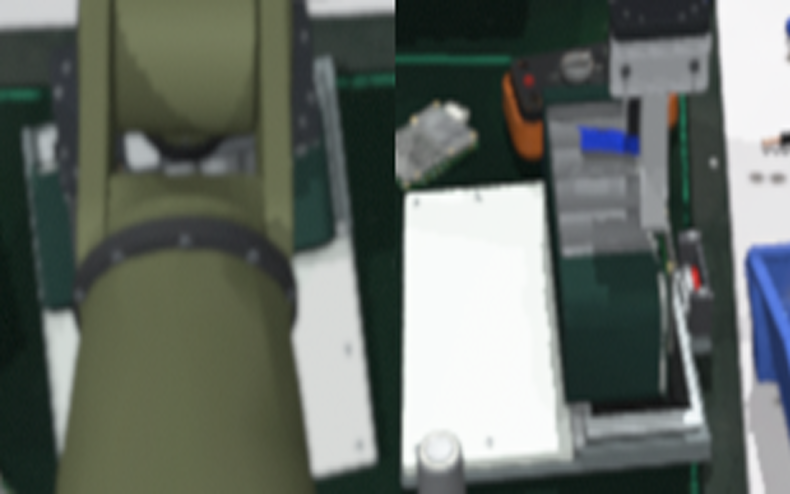

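```bash

python3 -m jog '[[0.01,0,0.04,0,0,0],[0.01,0,0.04,0,0,0]]'| grep -E 'ee_|^force'
python3 -m jog '[[0.01,0,0.04,0,0,0],[0.01,0,0.04,0,0,0]]'| grep -E 'ee_|^force'
python3 -m jog '[[0.0,0,0.03,0,0,0],[0.0,0,0.03,0,0,0]]'| grep -E 'ee_|^force'
```

```text
ee_pos: [0.6343, 0.0199, 0.2868]
force: [0.6, 2.9, 18.2]
ee_pos: [0.6344, 0.0199, 0.2866]
force: [0.4, 2.9, 19.9]
ee_pos: [0.6345, 0.0199, 0.2865]
force: [1.0, 2.5, 20.5]
```

```bash

python3 -m jog '[[0.0,0,0.04,0,0,0],[0.0,0,0.04,0,0,0]]'| grep -E 'ee_|^force'
python3 -m jog '[[0.0,0,0.04,0,0,0],[0.0,0,0.04,0,0,0]]'| grep -E 'ee_|^force'
python3 -m jog '[[0.0,0,-0.05,0,0,0],[0.0,0,-0.1,0,0,0],[0.0,0,-0.15,0,0,0],[0.0,0,-0.2,0,0,0]]'| grep -E 'ee_|^force'
python3 -m jog '[[0.0,0,-0.05,0,0,0],[0.0,0,-0.1,0,0,0],[0,0,-0.1,0,0,0]]'| grep -E 'ee_|^force'
python3 -m jog '[[0.0,0,-0.05,0,0,0],[0.0,0,-0.1,0,0,0],[0,0,-0.1,0,0,0]]'| grep -E 'ee_|^force'
```

```text
ee_pos: [0.6345, 0.0199, 0.2864]
force: [0.7, 3.4, 23.2]
ee_pos: [0.6346, 0.0199, 0.2862]
force: [1.0, 3.2, 24.7]
ee_pos: [0.6343, 0.0199, 0.2869]
force: [1.1, 2.1, 13.6]
ee_pos: [0.6343, 0.0199, 0.2871]
force: [3.3, 1.3, 9.5]
ee_pos: [0.634, 0.0197, 0.2872]
force: [3.3, 1.0, 7.3]
```

```bash

python3 -m jog '[[0.0,0,-0.05,0,0,0],[0.0,0,-0.1,0,0,0],[0,0,-0.1,0,0,0]]'| grep -E 'ee_|^force'
python3 -m jog '[[0.0,0,-0.05,0,0,0],[0.0,0,-0.1,0,0,0],[0,0,-0.1,0,0,0]]'| grep -E 'ee_|^force'
python3 -m jog '[[0.0,0,-0.05,0,0,0],[0.0,0,-0.1,0,0,0],[0,0,-0.1,0,0,0]]'| grep -E 'ee_|^force'
```

```text
ee_pos: [0.6337, 0.0197, 0.2872]
force: [-0.5, 0.2, 1.3]
ee_pos: [0.6338, 0.0198, 0.2887]
force: [-0.4, -1.1, -0.6]
ee_pos: [0.6339, 0.0197, 0.2898]
force: [0.1, -0.7, 0.4]
```

```bash

python3 -m jog '[[0,0,-0.2,0,0,0],[0,0,-0.5,0,0,0],[0,0,-1,0,0,0],[0,0,-2,0,0,0],[0,0,-3.5,0,0,0],[0,0,-5.5,0,0,0],[0,0,-8,0,0,0],[0,0,-10,0,0,0]]'| grep -E 'ee_|^force'
python3 -m jog '[[-3,0,-1,0,0,0],[-6,0,-2,0,0,0],[-10,0,-3,0,0,0],[-14,0,-4,0,0,0],[-18,0,-5,0,0,0],[-22,0,-6,0,0,0],[-24,0,-6,0,0,0],[-24,0,-6,0,0,0]]'| grep -E 'ee_|^force'
python3 -c "
from h import *
s6=cv2.imread('pics/side6.png').astype(int); t0=cv2.imread('pics/top0.png').astype(int)
c=snap('side','side7.png'); t=snap('top','top7.png')
f=lambda a,b,y0,y1,x0,x1:float(np.abs(a[y0:y1,x0:x1].astype(int)-b[y0:y1,x0:x1]).mean())
# pack right end / leaf edge region of side view: before (pressed) vs now; sub-pixel shift by phase correlation
g=lambda i:cv2.cvtColor(i.astype(np.uint8),cv2.COLOR_BGR2GRAY).astype(np.float32)
for r in((235,285,315,385),(225,290,305,360)):
  a=g(s6)[r[0]:r[1],r[2]:r[3]];b=g(c['img'])[r[0]:r[1],r[2]:r[3]]
  print(f(s6,c['img'],*r),cv2.phaseCorrelate(a,b))
# bystanders, top view: meter, board, driver, cell
for n,r in dict(meter=(185,275,178,245),board=(275,330,205,262),driver=(160,255,398,462),cell=(252,282,405,438)).items(): print(n,f(t0,t['img'],*r))
print(ctrl.get_obs()['time_s'])"
```

```text
ee_pos: [0.6337, 0.0198, 0.3927]
force: [0.3, -0.3, 0.2]
ee_pos: [0.3937, -0.0095, 0.4517]
force: [1.0, 0.1, -0.3]
3.607428571428571 ((0.020408118056792546, -0.09842873405121821), 0.9255377844969431)
4.345827505827506 ((0.02768534609602824, 0.04194784308939603), 0.957247523245988)
meter 2.245052515201769
board 1.2351940457203614
driver 1.6520833333333333
cell 3.544781144781145
20.0
```

```bash

python3 -m jog '[[0,0,0,0,0,0],[0,0,0,0,0,0],[0,0,0,0,0,0],[0,0,0,0,0,0],[0,0,0,0,0,0],[0,0,0,0,0,0],[0,0,0,0,0,0],[0,0,0,0,0,0]]'| grep -E '^force'
python3 -c "
from h import *
g=lambda i:cv2.cvtColor(i,cv2.COLOR_BGR2GRAY).astype(np.float32)
t0=g(cv2.imread('pics/top0.png'));t=g(cv2.imread('pics/top7.png'));s0=g(cv2.imread('pics/side0.png'));s7=g(cv2.imread('pics/side7.png'));s8=g(snap('side','side8.png')['img'])
w=lambda a,b,r:cv2.phaseCorrelate(a[r[0]:r[1],r[2]:r[3]].copy(),b[r[0]:r[1],r[2]:r[3]].copy())
print('cell',w(t0,t,(252,282,405,438)),w(s0,s8,(278,322,268,300)),'pack',w(s7,s8,(225,290,305,385)))"
```

```text
force: [0.3, -0.2, 0.4]
cell ((-0.23071193713015958, 0.17532744400999434), 0.9370891734405801) ((-0.1675916559793471, 0.15532262349681858), 0.7519921037885878) pack ((0.02472044928052952, 0.011490558031951537), 0.9951238183097707)
```

Pack and leaf hold still on their own and the bystanders have not moved, so I'm handing in.

```bash
python3 -c "
from station import ctrl
print(ctrl.hand_in())"
```

```text
the job is handed in; nothing more can be done
None
```

The pack is lying on its side on the stand with the leaf held by the catch and the robot clear. Pushes read at most about 25 N, the loose things did not measurably move, and the job was handed in at about 21 s; no verdict came back.

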